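Turn the price leaf and weigh it down

TASK

On the shop counter, turn the stiff leaf of the open ring binder right over its rings so that its other face shows. Then tip the tall standing carton over on its side, towards the rings, so that it lies on the turned leaf and keeps it flat. Keep the carton standing until the leaf is over, and leave the other things on the counter where they are, upright.

Things in the scene. Friction and masses are not known exactly. Their poses are not given: they have to be found in the camera images.
- ring_axis (a point): Middle of the axis on which the leaf turns, 16 mm above the counter, half-way along the spine of an open ring binder fixed to the counter. x runs along the spine (the hinge line), z up, y towards the side where the leaf must land; the leaf starts on the -y side. The black covers measure 180 mm along x and 298 mm along y and are 4 mm thick; sheets on both sides are 12 mm high; three steel rings (at x = -55, 0, 55 mm) rise 17 mm above the axis.
- leaf (a joint): Angle of the leaf about the ring axis, rad: 0 = flat on the -y side, pi/2 = upright, pi = flat on the +y side (its limits). The leaf is a stiff card board 150 mm along the spine, 4 mm thick, reaching 132 mm from the axis, 60 g, with a grey index tab on its free edge. It grips its rings slightly and is a little springy: it starts raised, stays about where it is left if not flat, and turns with less than 0.5 N at the tab.
- tab (a point): A point in the leaf's index tab, 147 mm from the ring axis and 10 mm towards +x of the spine's middle. The tab is 40 mm wide along the spine, 4 mm thick, and reaches from 132 to 160 mm from the axis. Axes turn with the leaf. Pinched by its 40 mm width (jaws closing along the spine) it can swivel between the fingers as the leaf turns.
- carton_mid (a point): Centre (105 mm up) of a tall closed biscuit carton, 110 mm (its x) by 60 mm (its y) by 210 mm (its z), about 0.25 to 0.42 kg, standing upright on the counter beyond the landing side of the binder, a broad face towards the rings: its own -y points to the rings, its y within 0.15 rad of the binder's y.
- jar: Amber glass jar with steel lid, 72 mm across, 110 mm high, loose. Origin under its centre. Leave alone.
- tin: Round tin, 76 mm across, 100 mm high, loose. Origin under its centre. Leave alone.
- cup: White cup without handle, 74 mm across, 85 mm high, loose. Origin under its centre. Leave alone. Jar, tin and cup swap places from start to start: one stands behind the carton, one beside the tab's start side, one beyond the binder's far end.
- stamp: Wooden hand stamp, 35 by 60 mm, 59 mm high, loose. Origin under its centre. Leave alone.
- tape: Tape dispenser, 50 by 110 mm, 74 mm high, loose. Origin under its centre. Leave alone.
- stapler: Stapler, 35 by 120 mm, 45 mm high, loose. Origin under its centre. Leave alone.
Mind the look-alikes: they are no part of the job. Of the things that look like the part that bears carton_mid, take the one that is farthest to the robot's right at the start.

How it is judged:
On the way:
1. the leaf is turned over its rings (past 2.6 rad) while the carton still stands upright where it was (value of joint leaf above 2.6 rad and angle between carton_mid's own z axis and vertical below 0.1 rad and distance of carton_mid from where it was at the start of the episode below 0.03 m), for 0.2 s.
At the end, for the whole second after the job is handed in: The leaf lies turned over on the landing side (past 2.95 rad), the carton at rest on a broad side on it (within 20 degrees of level, pressing on it with over 0.5 N), its centre 30 to 190 mm from the ring axis and within 90 mm of the spine's middle lengthwise (value of joint leaf above 2.95 rad and angle between carton_mid's own z axis and vertical between 1.2 and 1.95 rad and angle between carton_mid's own x axis and vertical between 1.3 and 1.84 rad and y of carton_mid in the frame of ring_axis between 0.03 and 0.19 m and x of carton_mid in the frame of ring_axis between -0.09 and 0.09 m and contact force between carton and leaf above 0.5 N and linear speed of carton below 0.03 m/s and angular speed of carton below 0.2 rad/s); the robot touches nothing.
It fails at once if the jar, tin or cup is pushed more than 30 mm or tipped over (distance of any of jar, tin, cup from where it was at the start of the episode above 0.03 m or angle between any of jar, tin, cup's own z axis and vertical above 0.5 rad).
It fails at once if the stamp, tape dispenser or stapler is pushed more than 30 mm or tipped over (distance of any of stamp, tape, stapler from where it was at the start of the episode above 0.03 m or angle between any of stamp, tape, stapler's own z axis and vertical above 0.5 rad).
It also fails if it takes over 56 s, if anything falls off the work surface, if the arm or the gripper's body presses on something with over 40 N, if the wrist force passes 120 N, or if a joint passes its speed limit or range.

ROBOT

A 7-joint arm with a two-finger parallel gripper is mounted at the origin on the work surface. World frame = base frame: x ahead of the robot, y to its left, z up, the work surface at z = 0. Lengths are in m, angles in rad, forces in N, time in s.
With the tool pointing down it reaches from about 0.4 to 0.85 m from the base axis. Payload 4.4 kg.
Tool frame: the origin (TCP) lies midway between the tips of the shut fingers; the grasp point (between the pads) lies 19 mm behind it; y points along the fingers, z is the direction in which the jaws open and shut, and the axes are right-handed (so a half turn about y gives the same grasp; the last joint's range is limited). The gripper opens to 94 mm and grips with 3 to 60 N. Pads are 16 mm wide; open, the fingers measure 119 mm over their backs; the gripper's body (75 mm by 177 mm) begins 78 mm behind the grasp point.
Start: joints at [-1.229, 0.628, 0.038, 1.517, -0.027, 0.996, -0.02], TCP at [0.258, 0.597, 0.205] pointing down, gripper open.
Joint ranges: [-3.06, 3.06], [-0.37, 2.12], [-1.25, 1.32], [0.18, 2.47], [-1.1, 4.24], [0.23, 1.98], [-2.94, 2.94]. Speed limits (rad/s): [2.57, 2.57, 3.14, 3.14, 3.14, 3.14, 3.14].

INTERFACE

Orientations are given as a rotation vector (axis times angle).
In Python, from workcell import * gives the robot as it stands.
- The arm moves only by the tool send_rows, never from a script. Its argument "motion" is a list of rows, each a list of 3 entries, a list of its own where there are three numbers: the shift along the tool's x, y, z in cm, then the turn, a rotation vector about the tool's x, y, z in degrees, then the gripper command: -1 is shut, 1 is fully open, values between are in proportion. In form: [[[tx, ty, tz], [wx, wy, wz], grip], ...]. A call has 1 to 12 rows; each row is the pose to reach, as a shift and turn from the pose measured when the call began, along the tool's axes at that moment; what a row does not reach only later rows make up. A row lasts 1/8 s, in which the tool goes at most 62.5 mm and 10.7 degrees, less where a joint would pass 70% of its speed; a pose out of reach is approached as far as the arm can. A call with a gripper value outside its range is refused whole. The fingers move at their own pace and stop on an object; "grip_force" is the grip in N (left out, the last holds). Time passes only in rows, so rows that repeat a pose let the fingers close. It gives the time, the measured TCP pose, the force and the opening at its end, in the units of the state.
- read_state(): the state, without advancing time (a new reading comes with each control period).
- snapshot(name): name is "scene" or "top"; returns a dict with "img" (480x640x3 uint8, red, green, blue), "mtx" (3x3 intrinsics, pixels), "world_from_camera" (4x4, takes a point from camera to world coordinates). Camera axes: x right, y down, z forward; pixel columns grow to the right and rows downward; lengths in m; the calibration is good to about 2 mm. A picture is of the moment at which its call begins. There is no depth.
- close_job(): hands the job in, once; it reports no verdict.
The state is a dict: "time": time; "joints": joint angles; "dq": joint speeds; "effort": joint torques, N m; "position": TCP position; "eef_rot": TCP orientation; "force": force on the tool from outside, world axes, zero at the start; "torque": the same for the moment, N m; "grip_width": opening from 0.0 (shut) to 1.0 (fully open).
Only numpy, scipy, OpenCV 4.12 (cv2) and the standard library are available. Lean on these libraries where they do the work, as an engineer would, in place of code of your own. Each camera call takes 0.05 s, during which the arm holds its last target.

## Working session

There is one attempt and no reset: what is moved stays moved. The work goes in short steps, Python scripts to look and compute and a tool call to move; the robot and the scene stay as the last step left them, time stands still between calls to the robot, and variables do not carry over. Pictures are saved under pics/ and viewed, and the job is handed in when it is done.

Besides the shell and the picture viewer there is one more tool, called after "Call:" as name(argument=value, ...), one argument or row to a line, values as JSON. send_rows: Moves the arm, as the interface text tells. Its arguments: {"type":"object","properties":{"motion":{"type":"array"},"grip_force":{"type":"number"}},"required":["motion"]}

```bash
ls; mkdir -p pics
python3 - <<'E'
from workcell import *
import cv2,numpy as np
s=read_state();print({k:np.round(v,3) for k,v in s.items()})
for n in("scene","top"):
    d=snapshot(n);cv2.imwrite(f"pics/{n}0.png",cv2.cvtColor(d["img"],cv2.COLOR_RGB2BGR));np.savez(f"{n}0.npz",**d)
    print(n,np.round(d["mtx"],1).tolist(),np.round(d["world_from_camera"],3).tolist())
E
```

```text
pics
{'time': np.float64(0.0), 'joints': array([-1.229,  0.629,  0.038,  1.518, -0.027,  0.996, -0.02 ]), 'dq': array([ 0.   , -0.   , -0.   , -0.   ,  0.002,  0.001, -0.   ]), 'effort': array([ 1.0000e-03, -5.4973e+01,  1.1440e+00, -1.8663e+01, -5.2000e-02,
        2.4000e-02,  0.0000e+00]), 'position': array([0.258, 0.596, 0.205]), 'eef_rot': array([-1.549,  0.32 , -0.32 ]), 'force': array([-0.314, -0.654, -0.758]), 'torque': array([-0.015,  0.002, -0.042]), 'grip_width': np.float64(1.002)}
scene [[446.5, 0.0, 321.1], [0.0, 446.5, 246.8], [0.0, 0.0, 1.0]] [[0.859, 0.345, -0.379, 0.848], [0.513, -0.556, 0.654, -0.615], [0.015, -0.756, -0.655, 0.719], [0.0, 0.0, 0.0, 1.0]]
top [[590.9, 0.0, 313.3], [0.0, 590.9, 243.8], [0.0, 0.0, 1.0]] [[-0.029, -0.997, 0.073, 0.383], [-1.0, 0.029, 0.004, 0.036], [-0.006, -0.073, -0.997, 1.341], [0.0, 0.0, 0.0, 1.0]]
```

View pics/scene0.png

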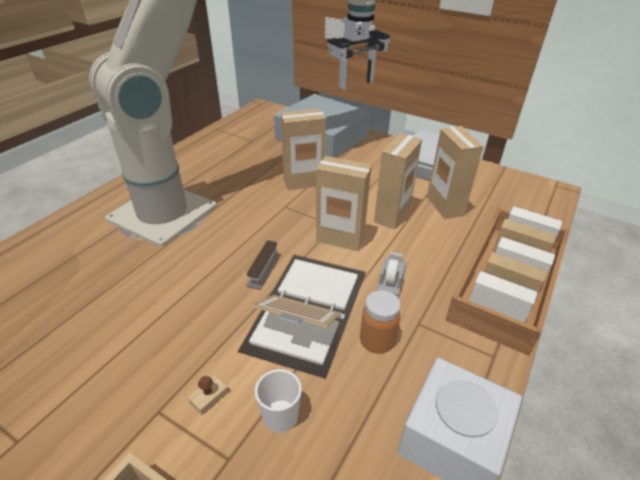

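View pics/top0.png

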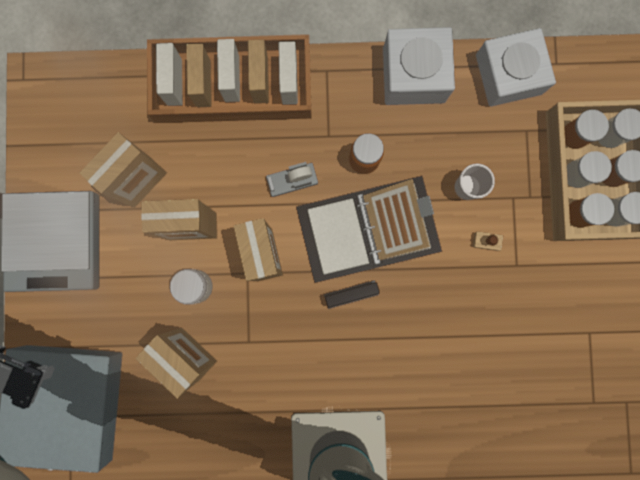

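```bash
cat > h.py <<'E'
import numpy as np,cv2
def load(n): return dict(np.load(n))
def ray(d,u,v):
    W=d["world_from_camera"];K=d["mtx"]
    r=W[:3,:3]@np.linalg.inv(K)@np.array([u,v,1.]);return W[:3,3],r
def onz(d,u,v,z):
    o,r=ray(d,u,v);return o+r*(z-o[2])/r[2]
def tri(d1,p1,d2,p2):
    A=[];b=[]
    for d,p in((d1,p1),(d2,p2)):
        o,r=ray(d,*p);r=r/np.linalg.norm(r);M=np.eye(3)-np.outer(r,r);A.append(M);b.append(M@o)
    A=np.vstack(A);b=np.hstack(b);x,res,_,_=np.linalg.lstsq(A,b,rcond=None);return x,np.linalg.norm(A@x-b)
def proj(d,P):
    W=np.linalg.inv(d["world_from_camera"]);c=W[:3,:3]@np.asarray(P)+W[:3,3];q=d["mtx"]@c;return q[:2]/q[2]
def crop(d,x0,y0,x1,y1,s,name):
    im=cv2.cvtColor(d["img"],cv2.COLOR_RGB2BGR)[y0:y1,x0:x1]
    im=cv2.resize(im,None,fx=s,fy=s,interpolation=cv2.INTER_CUBIC)
    for x in range((x0+19)//20*20,x1,20): cv2.putText(im,str(x),((x-x0)*s,8),0,.3,(0,0,255)); cv2.line(im,((x-x0)*s,10),((x-x0)*s,16),(0,0,255))
    for y in range((y0+19)//20*20,y1,20): cv2.putText(im,str(y),(0,(y-y0)*s),0,.3,(0,0,255)); cv2.line(im,(20,(y-y0)*s),(26,(y-y0)*s),(0,0,255))
    cv2.imwrite(name,im)
E
python3 - <<'E'
from h import *
t=load("top0.npz");s=load("scene0.npz")
crop(t,225,165,455,310,3,"pics/tc.png")
crop(s,235,150,385,380,3,"pics/sc.png") if 0 else crop(s,230,230,390,380,4,"pics/sc.png")
crop(s,270,100,480,255,3,"pics/sc2.png")
for d,n,m in((t,"top",60),(s,"scene",60)):
    g=d["img"].max(2)
    mk=((g<m)).astype(np.uint8)
    mk=cv2.morphologyEx(mk,cv2.MORPH_CLOSE,np.ones((5,5)))
    c,_=cv2.findContours(mk,0,2)
    for k in c:
        if cv2.contourArea(k)>400: print(n,cv2.contourArea(k),cv2.boundingRect(k),cv2.approxPolyDP(cv2.convexHull(k),6,True)[:,0].tolist())
E
```

```text
top 476.5 (308, 432, 53, 48) [[349, 434], [360, 449], [308, 479], [317, 442]]
top 535.5 (103, 372, 57, 53) [[159, 415], [103, 424], [108, 375], [119, 372]]
top 1613.0 (0, 346, 98, 62) [[97, 352], [26, 407], [3, 392], [0, 348]]
scene 426.5 (0, 35, 66, 25) [[65, 35], [0, 59], [0, 51]]
```

View pics/tc.png

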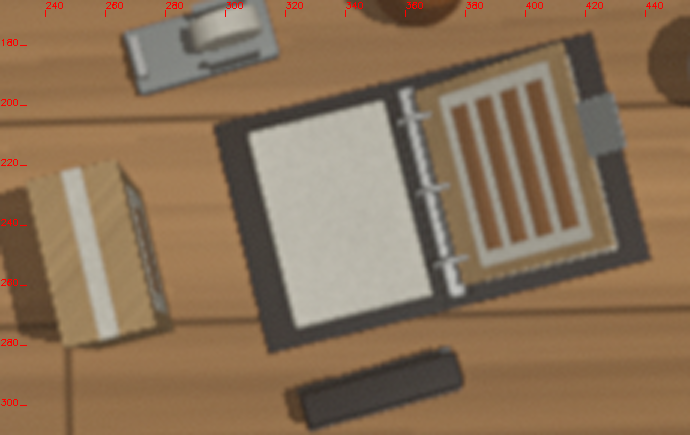

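View pics/sc.png

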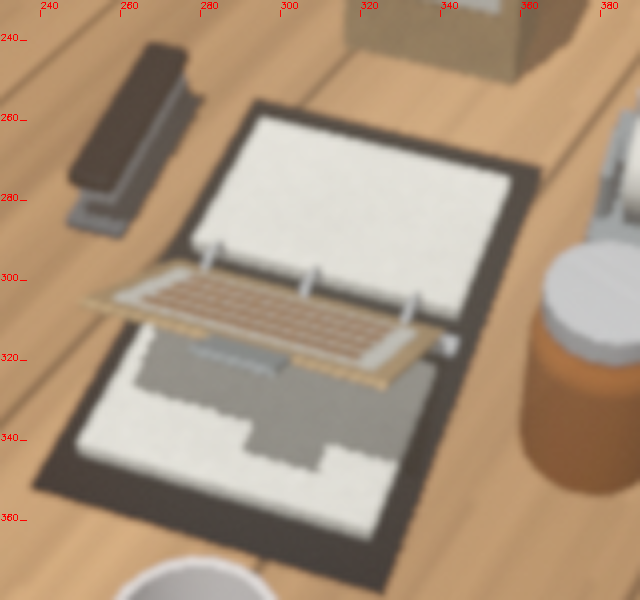

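View pics/sc2.png

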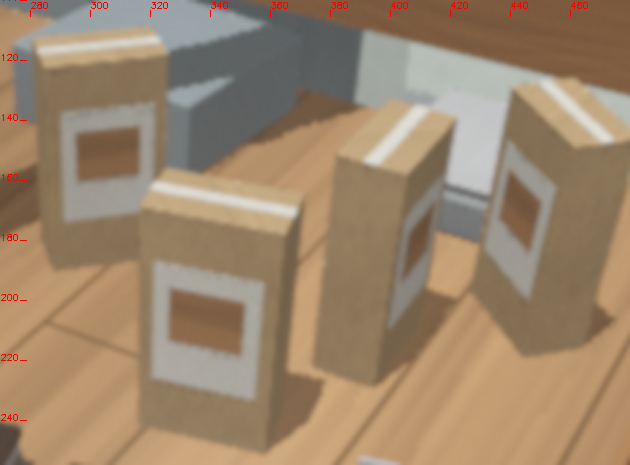

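Run:
```python
from h import *
np.set_printoptions(precision=4,suppress=True)
t=load("top0.npz");s=load("scene0.npz")
# refine binder corners in both views by hand pixels
tb=[(297.3,207.3),(421.7,176),(441.7,251.7),(315,282.7)]
sb=[(238,351),(325,378),(364.5,272),(293.5,255)]
P=np.array([onz(t,*p,.004) for p in tb]);print("binder top",P,[np.linalg.norm(P[i]-P[i-1]) for i in range(4)])
print("mid",P.mean(0))
Q=np.array([onz(s,*p,.004) for p in sb]);print("binder scene",Q,Q.mean(0))
ct=[(234,225.7),(264,218.3),(276.7,275),(245.7,280.7)]
C=np.array([onz(t,*p,.21) for p in ct]);print("carton",C,C.mean(0),[np.linalg.norm(C[i]-C[i-1]) for i in range(4)])
# scene carton top corners (crop3 offset 270,100)
cs={'fr right':(366,177.5-1),'fr left':(317.5,168.5)}
for a,p,q in (("front robot-side",(276.7,275),(317.5,168.5)),("front far",(264,218.3),(365.5,178)),("back far",(234,225.7),(371,164)),("back robot",(245.7,280.7),(324,157))):
    print(a,tri(t,p,s,q))
# tab
for a,p,q in (("outer +",(428.3,196),(299,324)),("outer -",(433.3,214),(280,318.5)),("leafcorner far",(413,178.5),(326.5,326)),("leafcorner near",(430,247.5),(252,306)),("mid ring top",(366.5,228),(307,298))):
    print(a,tri(t,p,s,q))
```

```text
binder top [[ 0.5654  0.0763  0.004 ]
 [ 0.629  -0.21    0.004 ]
 [ 0.4545 -0.2479  0.004 ]
 [ 0.3928  0.0409  0.004 ]] [np.float64(0.17623745127745996), np.float64(0.2932192405174306), np.float64(0.17858897404376686), np.float64(0.29530075044797666)]
mid [ 0.5104 -0.0852  0.004 ]
binder scene [[ 0.4553 -0.2472  0.004 ]
 [ 0.628  -0.2112  0.004 ]
 [ 0.5645  0.0762  0.004 ]
 [ 0.3935  0.039   0.004 ]] [ 0.5103 -0.0858  0.004 ]
carton [[0.5053 0.193  0.21  ]
 [0.5179 0.1348 0.21  ]
 [0.4081 0.113  0.21  ]
 [0.3989 0.1726 0.21  ]] [0.4576 0.1534 0.21  ] [np.float64(0.10829356621793693), np.float64(0.05946626674401987), np.float64(0.1119598664980017), np.float64(0.06025806087251865)]
front robot-side (array([0.41  , 0.1144, 0.2087]), np.float64(0.0031759591220203603))
front far (array([0.5185, 0.1352, 0.2097]), np.float64(0.0009273143925914867))
back far (array([0.5047, 0.1926, 0.211 ]), np.float64(0.0007514831918148775))
back robot (array([0.3974, 0.1721, 0.2059]), np.float64(0.0027179475296205445))
outer + (array([ 0.5672, -0.2023,  0.1094]), np.float64(0.0007893906495071119))
outer - (array([ 0.5304, -0.2101,  0.1089]), np.float64(0.003325479724169316))
leafcorner far (array([ 0.6067, -0.1737,  0.0994]), np.float64(8.421784362899488e-05))
leafcorner near (array([ 0.4613, -0.2028,  0.0939]), np.float64(0.0036666691128258407))
mid ring top (array([ 0.509 , -0.079 ,  0.0284]), np.float64(0.0034835507864320763))
```

```bash
cat >> h.py <<'E'
from scipy.spatial.transform import Rotation as R
O=np.array([.5103,-.0855,.016]);BY=np.array([-.214,.977,0]);BY/=np.linalg.norm(BY);BX=np.array([BY[1],-BY[0],0])
def b2w(x,y,z): return O*[1,1,0]+BX*x+BY*y+np.array([0,0,z])   # z above counter
def w2b(P): 
    d=np.asarray(P)-O*[1,1,0]; return np.array([d@BX,d@BY,d[2]])
def Rdown(sgn=1,pitch=0):
    # tool y=down, z=sgn*BX ; pitch about BX (deg): positive leans finger tips
    y=np.array([0,0,-1.]);z=BX*sgn;x=np.cross(y,z);M=np.c_[x,y,z]
    return R.from_rotvec(BX*np.radians(pitch))*R.from_matrix(M)
def rel(st,P,Rt=None):
    R0=R.from_rotvec(st["eef_rot"]);sh=R0.inv().apply(np.asarray(P)-st["position"])*100
    w=np.zeros(3) if Rt is None else np.degrees((R0.inv()*Rt).as_rotvec())
    return np.round(sh,1).tolist(),np.round(w,1).tolist()
E
python3 - <<'E'
from workcell import *
from h import *
s=read_state();R0=R.from_rotvec(s["eef_rot"]);print(R0.as_matrix().round(3),w2b(s["position"]))
t=load("top0.npz")
for n,p,z in(("tin",(186,285),.1),("jar",(369,145),.11),("cup",(478,178),.085),("tape",(292,178),.05),("stapler",(352,294),.045),("stamp",(488,240),.05)):
    print(n,w2b(onz(t,*p,z)).round(3))
for sg in(1,-1):
  for p in (b2w(0.01,.0,.38),b2w(0.01,-.20,.38),b2w(.01,-.20,.2)):print(sg,p.round(3),rel(s,p,Rdown(sg)))
E
```

```text
[[ 0.918 -0.001  0.397]
 [-0.397 -0.002  0.918]
 [ 0.    -1.    -0.002]] [-0.10103654  0.71994367  0.20468795]
tin [-0.028  0.412  0.1  ]
jar [ 0.166 -0.033  0.11 ]
cup [ 0.044 -0.245  0.085]
tape [0.148 0.142 0.05 ]
stapler [-0.132  0.076  0.045]
stamp [-0.089 -0.241  0.05 ]
1 [ 0.52  -0.083  0.38 ] ([51.1, -17.4, -52.0], [0.1, 54.3, 0.0])
1 [ 0.563 -0.279  0.38 ] ([62.7, -17.4, -68.2], [0.1, 54.3, 0.0])
1 [ 0.563 -0.279  0.2  ] ([62.7, 0.6, -68.2], [0.1, 54.3, 0.0])
-1 [ 0.52  -0.083  0.38 ] ([51.1, -17.4, -52.0], [0.1, -125.7, -0.1])
-1 [ 0.563 -0.279  0.38 ] ([62.7, -17.4, -68.2], [0.1, -125.7, -0.1])
-1 [ 0.563 -0.279  0.2  ] ([62.7, 0.6, -68.2], [0.1, -125.7, -0.1])
```

Call:
send_rows(
  motion=[
    [[0,-6,0],[0,0,0],-1],
    [[0,-12,0],[0,0,0],-1],
    [[3,-17.4,-3],[0,0,0],-1],
    [[7,-17.4,-7],[0,5,0],-1],
    [[11,-17.4,-11],[0,10,0],-1],
    [[15,-17.4,-15],[0,15,0],-1],
    [[19,-17.4,-19],[0,20,0],-1],
    [[23,-17.4,-23],[0,25,0],-1],
    [[27,-17.4,-27],[0,30,0],-1],
    [[31,-17.4,-31],[0,35,0],-1],
    [[35,-17.4,-35],[0,40,0],-1],
    [[39,-17.4,-39],[0,45,0],-1],
  ],
  grip_force=20,
)

```text
time: 1.6
position: [0.4612, 0.0821, 0.3792]
eef_rot: [-1.365, 0.929, -0.929]
force: [0.8, 0.1, -0.4]
grip_width: 0.01
```

Run:
```python
from workcell import *
from h import *
s=read_state();print(s["time"],s["joints"].round(2),w2b(s["position"]).round(3),s["grip_width"])
for p in (b2w(0.00,-.20,.37),b2w(.0,-.175,.2),b2w(.0,-.17,.085)):print(rel(s,p,Rdown(1)))
```

```text
1.6 [-0.58  0.21  0.43  1.73 -0.09  1.23  0.25] [-0.012  0.174  0.379] 0.00979959853048898
([37.1, 1.0, -4.7], [0.1, 9.1, 0.1])
([34.7, 18.0, -4.3], [0.1, 9.1, 0.1])
([34.1, 29.5, -4.2], [0.1, 9.1, 0.1])
```

Call:
send_rows(
  motion=[
    [[5,0,-0.6],[0,3,0],-1],
    [[11,0,-1.4],[0,6,0],-1],
    [[17,0,-2.2],[0,9,0],-1],
    [[23,0,-3],[0,9,0],-1],
    [[29,1,-3.7],[0,9,0],-1],
    [[34,3,-4.3],[0,9,0],-1],
    [[36,6,-4.5],[0,9,0],-1],
    [[36,11,-4.5],[0,9,0],-1],
    [[36,16,-4.5],[0,9,0],-1],
    [[35.5,18,-4.4],[0,9,0],-1],
    [[35,20,-4.3],[0,9,0],-1],
    [[35,20,-4.3],[0,9,0],-1],
  ],
)

```text
time: 3.1
position: [0.5481, -0.2583, 0.1779]
eef_rot: [-1.307, 1.05, -1.044]
force: [-0.3, 0.0, 0.0]
grip_width: 0.008
```

Run:
```python
from workcell import *
from h import *
s=read_state();print(s["time"],s["joints"].round(2),w2b(s["position"]).round(3),s["force"])
d=snapshot("scene");np.savez("scene1.npz",**d);crop(d,200,150,420,440,2,"pics/s1.png")
for p in (b2w(.0,-.175,.09),):print(rel(s,p,Rdown(1)))
```

```text
3.1 [ 0.1   0.64  0.49  1.68 -0.36  0.91  0.95] [-0.    -0.177  0.178] [-0.30196234  0.02528457  0.04988674]
([-0.2, 8.8, 0.0], [0.2, 0.2, -0.1])
```

View pics/s1.png

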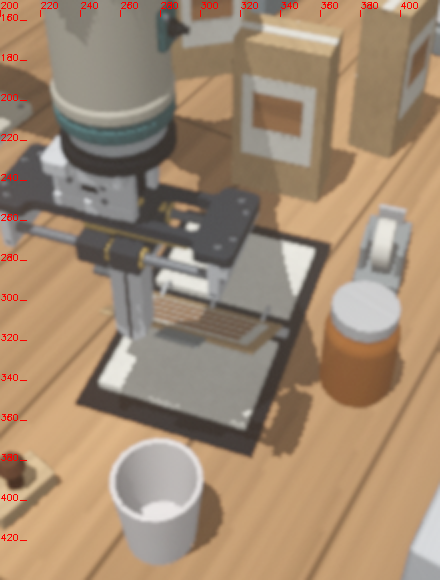

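Call:
send_rows(
  motion=[
    [[0,5,0],[0,0,0],-1],
    [[0,8.8,0],[0,0,0],-1],
    [[-2.7,9.0,0],[0,0,0],-1],
    [[-4.2,8.6,0],[0,0,0],-1],
    [[-5.9,7.8,0],[0,0,0],-1],
    [[-7.4,6.6,0],[0,0,0],-1],
    [[-9.0,5.6,0],[0,0,0],-1],
    [[-10.8,4.7,0],[0,0,0],-1],
    [[-12.6,4.0,0],[0,0,0],-1],
    [[-14.5,3.6,0],[0,0,0],-1],
    [[-16.5,3.4,0],[0,0,0],-1],
    [[-16.5,3.4,0],[0,0,0],-1],
  ],
)

```text
time: 4.65
position: [0.5131, -0.0961, 0.1458]
eef_rot: [-1.307, 1.046, -1.043]
force: [-0.3, -0.4, -0.2]
grip_width: 0.005
```

Run:
```python
from workcell import *
from h import *
s=read_state();print(s["time"],s["joints"].round(2),w2b(s["position"]).round(3),s["force"])
d=snapshot("scene");np.savez("scene2.npz",**d);crop(d,200,150,420,440,2,"pics/s2.png")
```

```text
4.65 [-0.2   0.58  0.5   1.94 -0.41  0.72  0.76] [ 0.    -0.011  0.146] [-0.33207972 -0.40959984 -0.1650137 ]
```

View pics/s2.png

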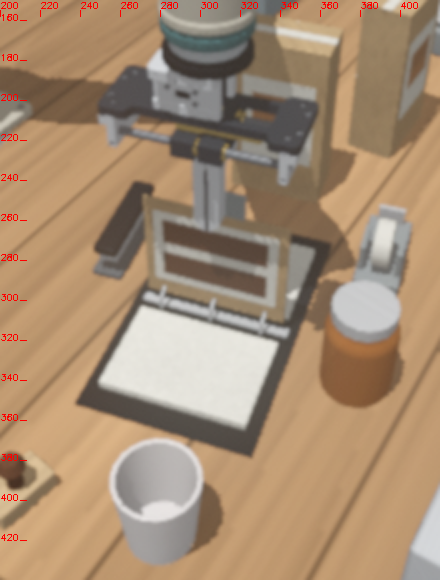

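Call:
send_rows(
  motion=[
    [[-2,0.4,0],[0,0,0],-1],
    [[-3.7,0.8,0],[0,0,0],-1],
    [[-5.4,1.3,0],[0,0,0],-1],
    [[-6.9,2,0],[0,0,0],-1],
    [[-8.1,3.1,0],[0,0,0],-1],
    [[-9.2,4.4,0],[0,0,0],-1],
    [[-10.1,5.8,0],[0,0,0],-1],
    [[-10.9,7.2,0],[0,0,0],-1],
    [[-11.3,8.7,0],[0,0,0],-1],
    [[-11.7,10.2,0],[0,0,0],-1],
    [[-12,11.6,0],[0,0,0],-1],
    [[-12.3,12.5,0],[0,0,0],-1],
  ],
)

```text
time: 6.2
position: [0.4861, 0.0222, 0.0197]
eef_rot: [-1.307, 1.047, -1.046]
force: [-0.6, 0.4, 0.5]
grip_width: 0.005
```

Call:
send_rows(
  motion=[
    [[0,0,0],[0,0,0],-1],
    [[0,0.2,0],[0,0,0],-1],
    [[0,0.2,0],[0,0,0],-1],
  ],
)

```text
time: 6.58
position: [0.4863, 0.022, 0.0183]
eef_rot: [-1.306, 1.047, -1.046]
force: [-1.2, 0.0, 2.8]
grip_width: 0.007
```

Run:
```python
from workcell import *
from h import *
s=read_state();print(s["time"],s["joints"].round(2),w2b(s["position"]).round(3),s["force"])
d=snapshot("scene");np.savez("scene3.npz",**d);crop(d,200,150,420,440,2,"pics/s3.png")
```

```text
6.575 [-0.31  0.74  0.3   2.11 -0.6   0.37  0.71] [-0.     0.11   0.018] [-1.24474125  0.02377691  2.80313795]
```

View pics/s3.png

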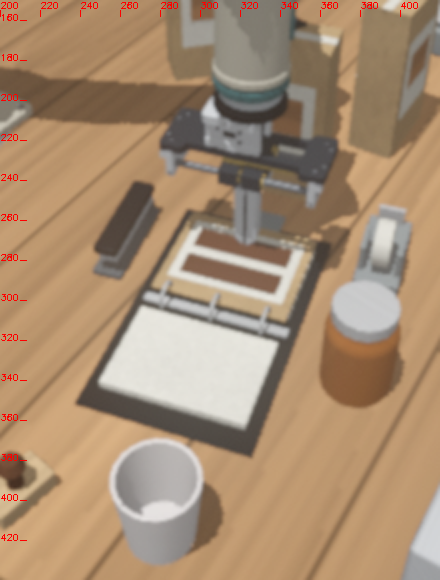

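Call:
send_rows(
  motion=[
    [[0,-5,0],[0,0,0],-1],
    [[0,-11,0],[0,0,0],-1],
    [[0,-17,0],[0,0,0],-1],
    [[0,-23,0],[0,0,0],-1],
    [[0,-29,0],[0,0,0],-1],
    [[0,-31,0],[0,0,0],-1],
    [[-5,-31,0],[0,0,0],-1],
    [[-10,-31,0],[0,0,0],-1],
    [[-15,-31,0],[0,0,0],-1],
    [[-20,-31,0],[0,0,0],-1],
    [[-20,-31,0],[0,0,0],-1],
    [[-20,-31,0],[0,0,0],-1],
  ],
)

```text
time: 8.12
position: [0.4433, 0.2167, 0.3283]
eef_rot: [-1.306, 1.047, -1.047]
force: [-0.3, -0.5, -0.4]
grip_width: 0.007
```

Run:
```python
from workcell import *
from h import *
s=read_state();print(s["time"],s["joints"].round(2),w2b(s["position"]).round(3),s["force"])
d=snapshot("scene");np.savez("scene4.npz",**d);crop(d,200,100,420,390,2,"pics/s4.png")
d=snapshot("top");np.savez("top4.npz",**d);crop(d,145,165,455,330,2,"pics/t4.png")
print(rel(s,b2w(0,.31,.165),Rdown(1)))
```

```text
8.125 [-0.99  0.32  0.65  1.77 -0.21  1.12 -0.05] [-0.001  0.31   0.328] [-0.26589495 -0.49594447 -0.3941674 ]
([-0.1, 16.3, 0.1], [0.1, 0.2, 0.1])
```

View pics/s4.png

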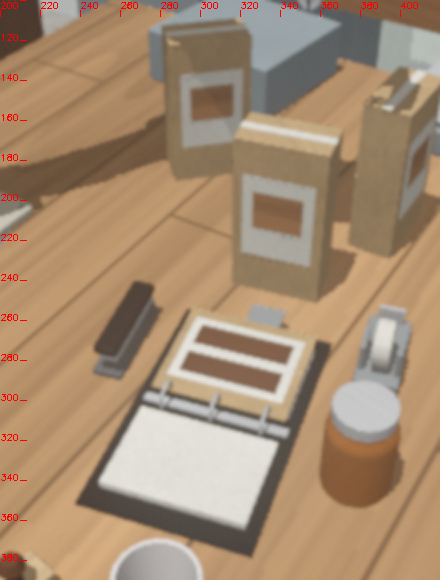

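View pics/t4.png

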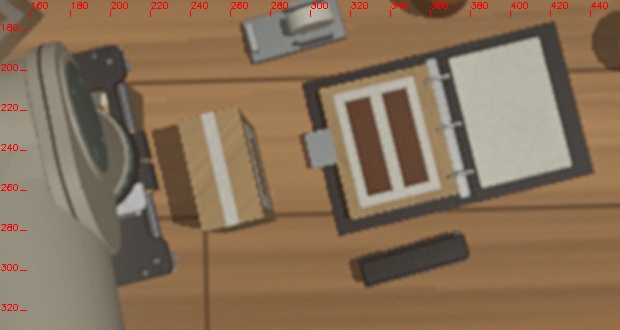

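Call:
send_rows(
  motion=[
    [[0,5.5,0],[0,0,0],-1],
    [[0,11,0],[0,0,0],-1],
    [[0,16,0],[0,0,0],-1],
    [[1,16,0],[0,0,0],-1],
    [[2.5,16,0],[0,0,0],-1],
    [[4,16,0],[0,0,0],-1],
    [[5.5,16,0],[0,0,0],-1],
    [[7,16,0],[0,0,0],-1],
    [[9,16,0],[0,0,0],-1],
    [[11,16,0],[0,0,0],-1],
    [[13,16,0],[0,0,0],-1],
    [[14,16,0],[0,0,0],-1],
  ],
)

```text
time: 9.72
position: [0.4739, 0.0775, 0.1688]
eef_rot: [-1.304, 1.049, -1.05]
force: [-0.2, 0.6, 0.9]
grip_width: 0.008
```

Run:
```python
from workcell import *
from h import *
s=read_state();print(s["time"],w2b(s["position"]).round(3),s["force"])
d=snapshot("scene");np.savez("scene5.npz",**d);crop(d,200,100,420,390,2,"pics/s5.png")
```

```text
9.725 [-0.001  0.167  0.169] [-0.23604527  0.63764435  0.91390432]
```

View pics/s5.png

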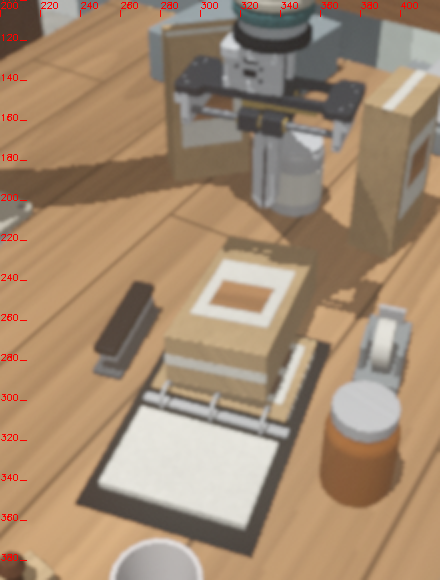

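Call:
send_rows(
  motion=[
    [[-2,-3,0],[0,0,0],-1],
    [[-6,-8,0],[0,0,0],-1],
    [[-10,-14,0],[0,0,0],-1],
    [[-15,-17,0],[0,0,0],-1],
    [[-20,-18,0],[0,0,0],-1],
    [[-25,-18,0],[0,0,0],-1],
    [[-25,-18,0],[0,0,0],-1],
    [[-25,-18,0],[0,0,0],-1],
  ],
)

```text
time: 10.78
position: [0.4209, 0.3206, 0.3482]
eef_rot: [-1.305, 1.049, -1.052]
force: [0.1, -0.2, -0.1]
grip_width: 0.007
```

Run:
```python
from workcell import *
from h import *
s=read_state();print(s["time"],w2b(s["position"]).round(3),s["force"])
d=snapshot("scene");np.savez("scene6.npz",**d);crop(d,250,200,370,320,5,"pics/s6.png")
d=snapshot("top");np.savez("top6.npz",**d);crop(d,225,165,455,310,3,"pics/t6.png")
```

```text
10.775 [-0.     0.416  0.348] [ 0.13343519 -0.24306537 -0.11988374]
```

View pics/s6.png

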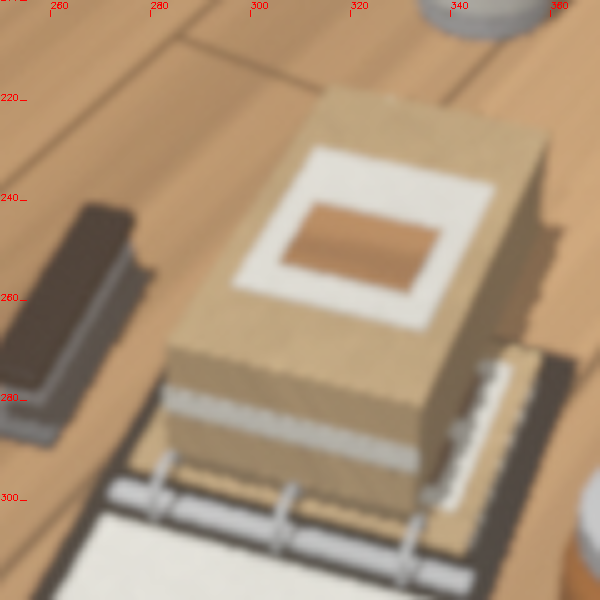

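View pics/t6.png

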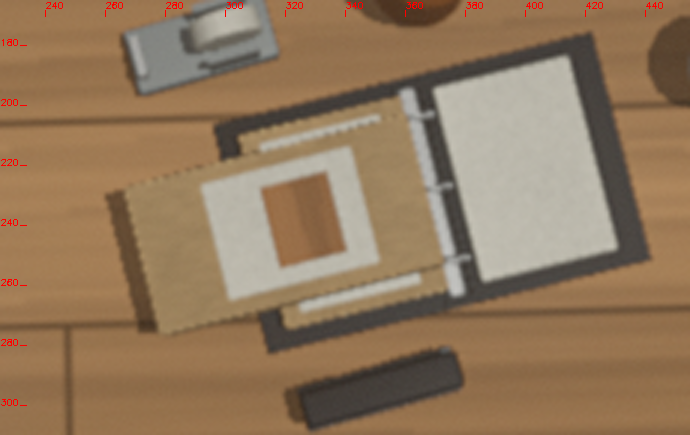

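Run:
```python
from h import *
t=load("top6.npz");s=load("scene6.npz");P=[]
for p,q in(((266.7,227.3),(359.6,227)),((280,276),(313.6,217.4)),((374,253),(283.2,269.5)),((361,204),(334.5,281.5))):
    x,e=tri(t,p,s,q);b=w2b(x);P.append(b);print(b.round(3),round(e,4))
P=np.array(P);print(P.mean(0).round(3))
a=load("top0.npz")["img"].astype(int);b=t["img"].astype(int);df=(abs(a-b).max(2)>50).astype(np.uint8)*255
for n,c in(("jar",(367,152)),("cup",(475,182)),("tape",(292,178)),("stapler",(352,294)),("stamp",(488,240))):
    u,v=c;print(n,(df[v-25:v+25,u-25:u+25]>0).mean())
a0=load("scene0.npz")["img"].astype(int);a6=s["img"].astype(int)
D=abs(a0-a6).max(2)>50
for n,(u,v) in dict(stapler=(263,264),tape=(392,275),jar=(380,320),cup=(279,400),stamp=(208,392)).items(): print(n,D[v-25:v+25,u-20:u+20].mean())
```

```text
[0.052 0.221 0.071] 0.0011
[-0.059  0.217  0.074] 0.0036
[-0.057  0.012  0.087] 0.0015
[0.052 0.013 0.088] 0.0021
[-0.003  0.116  0.08 ]
jar 0.0
cup 0.0
tape 0.0
stapler 0.016
stamp 0.0
stapler 0.0075
tape 0.0
jar 0.0
cup 0.0
stamp 0.0
```

Run:
```python
from workcell import *
from h import *
d=snapshot("scene");print("moved px",int((abs(d["img"].astype(int)-load("scene6.npz")["img"])[200:320,250:370].max(2)>40).sum()))
print(close_job())
```

```text
moved px 0
the job is handed in; nothing more can be done
None
```

I turned the leaf over its rings with the shut fingers and pressed it flat. Then I pushed the carton over from behind, so it now lies on the turned leaf. The job was handed in at about 11 s of the 56 s allowed; `close_job()` gives no verdict.

**Which carton:** four cartons stood on the counter, at top-view pixels (120,170), (177,218), (258,250) and (175,360). I took the one at (258,250), the farthest to the robot's right, with its broad face towards the rings.

**Leaf:** the fingertips pressed it down at 18 mm with about 2.8 N. Pictures taken after the arm withdrew, with the carton still standing where it was, showed the leaf flat on the landing side. I judged that by eye and did not measure the leaf's angle.

**Carton, measured from two views:**
- **Position:** its centre is about 116 mm from the ring axis and 3 mm off the spine's middle.
- **Tilt:** it lies broad side down, about 4.5° from level.
- **At rest:** it did not move between the last two pictures.
- **Contact force:** I could not measure how hard it presses on the leaf. Its tilt suggests it rests on the rings and the leaf's tab end, which I estimate puts well over 0.5 N on the leaf.

**Other things:** comparing before and after pictures showed no change at the jar, cup, tape dispenser or stamp, and next to none at the stapler (under 2% of pixels). I saw the tin upright after the push, but I did not compare its position, because the arm blocked the top view. The fingers stayed above its height.

The arm was parked clear at 0.35 m height when I handed in.

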